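# Load the hardware cartons into their flow lanes on a guitar maker's bench

## Task

Restock the two sloped flow lanes: put the green-sleeved carton into the green lane and the blue-sleeved carton into the blue lane, each upright and lengthwise at the lane's raised open end, so that it slides down and comes to rest against the end stop. Let go of both; the yellow and red cartons are not needed.

Things in the scene. Friction and masses are not known exactly. Their poses are not given: they have to be found in the camera images.
- green_carton_mid (a point): Closed cardboard carton with a green sleeve, 75 long (its x) x 48 wide (its y) x 60 high (its z) mm, about 0.2 kg, loose, standing upright on the bench. This point is its centre, 30 mm above its underside. Yellow and red cartons of the same size stand nearby, about 110 mm or more between centres.
- blue_carton_mid (a point): Closed cardboard carton with a blue sleeve, 75 long (its x) x 48 wide (its y) x 60 high (its z) mm, about 0.2 kg, loose, standing upright on the bench. This point is its centre, 30 mm above its underside. Yellow and red cartons of the same size stand nearby, about 110 mm or more between centres.
- green_lane: Fixed slippery green lane falling 25 deg to its +x. Origin on bench under its middle, frame level, z up. White plate 300 long on the slope, 85 above the bench at x=0, 148 at the open upper end x=-136, 22 at the end stop x=+136. Channel 70 wide (y), guides 15 high, 6 thick. Stop 45 high. A bridge 77 above the plate covers the last 40 mm. Seated carton centre: x=115, y=0, z=65. All mm.
- blue_lane: Fixed slippery blue lane falling 25 deg to its +x. Origin on bench under its middle, frame level, z up. White plate 300 long on the slope, 85 above the bench at x=0, 148 at the open upper end x=-136, 22 at the end stop x=+136. Channel 70 wide (y), guides 15 high, 6 thick. Stop 45 high. A bridge 77 above the plate covers the last 40 mm. Seated carton centre: x=115, y=0, z=65. All mm.

How it is judged:
By the outcome, as a careful person would: the job done as asked, in the order asked, and still so for the second after the job is handed in, with the robot touching nothing.
It also fails if it takes over 72 s, if anything falls off the work surface, if the arm or the gripper's body presses on something with over 40 N, if the wrist force passes 120 N, or if a joint passes its speed limit or range.

## Robot

A 6-joint arm with a two-finger parallel gripper is mounted at the origin on the work surface. World frame = base frame: x ahead of the robot, y to its left, z up, the work surface at z = 0. Lengths are in m, angles in rad, forces in N, time in s.
With the tool pointing down it reaches from about 0.375 to 0.825 m from the base axis. Payload 5.5 kg.
Tool frame: the origin (TCP) lies on the centre line of the jaws, within the pads' length; the fingertips stand 17 mm ahead of it and the grasp point (between the pads) lies 2 mm behind it (nose_length is the z of the fingertips in the tool frame, in m); z points along the fingers, y is the direction in which the jaws open and shut (so a half turn about z gives the same grasp; the last joint's range is limited). The gripper opens to 85 mm and grips with 20 to 120 N. Pads are 22 mm wide; open, the fingers measure 114 mm over their backs; the gripper's body (76 mm by 85 mm) begins 54 mm behind the grasp point. The pads swing forward as they close: fully open they stand 13 mm farther back than shut.
Start: joints at [1.272, 0.314, -0.047, 1.21, 0, 1.571], TCP at [0.177, 0.573, 0.224] pointing down, gripper open.
Joint ranges: [-2.67, 2.67], [-0.69, 1.73], [-1.03, 1.25], [-2.08, 2.16], [-1.42, 1.45], [-3.14, 3.14]. Speed limits (rad/s): [2.39, 2.39, 3.01, 3.14, 3.14, 3.14].

## Interface

Orientations are given as [roll, pitch, yaw] about the fixed x, y, z axes, in that order (R = Rz(yaw) Ry(pitch) Rx(roll)).
In Python, from workcell import * gives the robot as it stands.
- The arm moves only by the tool carry_out, never from a script. Its argument "series" is a list of rows, each a list of 7 numbers: the shift along the tool's x, y, z in m, then the turn, a rotation vector about the tool's x, y, z in rad, then the finger opening in m, from 0 to 0.0854. In form: [[tx, ty, tz, ax, ay, az, fingers], ...]. A call has 1 to 5 rows; each row shifts and turns the pose as measured when the row begins, along the tool's axes as they then stand; what a row does not reach is not made up. A row lasts 1/8 s, in which the tool goes at most 62.5 mm and 10.7 degrees, less where a joint would pass 70% of its speed; a pose out of reach is approached as far as the arm can. A call with a gripper value outside its range is refused whole. The fingers move at their own pace and stop on an object; the grip force is fixed at half the most. Time passes only in rows, so rows that do not move let the fingers close. It gives the time, the measured TCP pose, the force and the opening at its end, in the units of the state.
- get_state(): the state, without advancing time (a new reading comes with each control period).
- get_image(name): name is "scene" or "top" or "wrist"; returns a dict with "frame" (384x512x3 uint8, red, green, blue), "z_map" (384x512 float32, m along the optical axis (not along the pixel's ray), 0 where there is no reading), "vertical_fov" (degrees; the focal length in pixels is half the picture's height over the tangent of half this angle, whatever the lens; pixels are square), "cx", "cy" (the principal point, pixels), "world_to_cam" (4x4, takes a point from world to camera coordinates); the wrist camera has in their place "T_tool_cam" (4x4, takes a point from camera to tool coordinates, whose origin is the TCP and whose axes are the flange's). Camera axes: x right, y up, looking along -z (the intrinsics and any distortion apply to the point x, -y, -z); pixel columns grow to the right and rows downward; lengths in m; the calibration is good to about 2 mm. The wrist camera is an equidistant fisheye: a pixel r from the principal point sees the ray r / f radians off the axis. A picture is of the moment at which its call begins: read the wrist's pose just before it.
- sign_off(): hands the job in, once; it reports no verdict.
Trained networks look in the newest picture that a camera, given by its name, has taken for a name from the list of things; names that differ only in an ending like _2 or _b are one class to them, and where a whole thing is asked for, a point or a joint stands for the part that bears it (a point fixed in the world has none). Each returns a list of dicts, best first, with "conf" (0 to 1); they miss things now and then, are a little off and sometimes report something else, mostly with a low value. They report only what shows in the picture. A call takes as long as a camera call.
- look_for(target, camera): "xyz" ([x, y, z] in m, in world coordinates, good to about 4 mm: the middle of the surface that is visible of it).
- landmark_of(target, camera): "xyz" ([x, y, z] in m, in world coordinates, good to about 4 mm: a listed point, or the origin of a listed thing).
The state is a dict: "clock": time; "joint_positions": joint angles; "qvel": joint speeds; "joint_torque": joint torques, N m; "tcp_pos": TCP position; "eef_rot": TCP orientation; "wrist_force": force on the tool from outside, world axes, zero at the start; "moment": the same for the moment, N m; "opening": finger opening in m.
Only numpy, scipy, OpenCV 4.12 (cv2) and the standard library are available. Lean on these libraries where they do the work, as an engineer would, in place of code of your own. Each camera call takes 0.05 s, during which the arm holds its last target. There are 200 camera calls.

## Working session

There is one attempt and no reset: what is moved stays moved. The work goes in short steps, Python scripts to look and compute and a tool call to move; the robot and the scene stay as the last step left them, time stands still between calls to the robot, and variables do not carry over. Pictures are saved under pics/ and viewed, about 8 in all and at most 12, crops included, and the job is handed in when it is done.

Besides the shell and the picture viewer there is one more tool, called after "Call:" by a JSON object that holds its "fn" and its "kwargs", one argument or row to a line. carry_out: Moves the arm, as the interface text tells. Its arguments: {"type":"object","properties":{"series":{"type":"array","items":{"type":"array","items":{"type":"number"}}}},"required":["series"]}

```bash
mkdir -p pics; ls; cat > h.py <<'E'
from workcell import *
import numpy as np, cv2
def P(name,d,T=None):
    """point cloud world HxWx3 for pinhole cams"""
    z=d["z_map"]; H,W=z.shape; f=H/2/np.tan(np.radians(d["vertical_fov"])/2)
    u,v=np.meshgrid(np.arange(W),np.arange(H))
    c=np.stack([(u-d["cx"])/f*z,-(v-d["cy"])/f*z,-z,np.ones_like(z)],-1)
    return (c@np.linalg.inv(d["world_to_cam"]).T)[...,:3]
def save(n,im): cv2.imwrite("pics/"+n+".png",cv2.cvtColor(im,cv2.COLOR_RGB2BGR))
E
python3 - <<'E'
from h import *
s=get_state();print(s)
for c in ("scene","top"):
    d=get_image(c);save(c+"1",d["frame"]);np.savez(c+"1.npz",**{k:v for k,v in d.items()})
    for t in ("green_carton_mid","blue_carton_mid","green_lane","blue_lane"):
        print(c,t,[(np.round(r["xyz"],3),round(r["conf"],2)) for r in landmark_of(t,c)])
E
cat > m.py <<'E'
E
python3 -c "
import cv2,numpy as np
a=cv2.imread('pics/scene1.png');b=cv2.imread('pics/top1.png');cv2.imwrite('pics/both.png',cv2.resize(np.hstack([a,b]),(800,300)))"
```

```text
pics
{'clock': 0.0, 'joint_positions': array([ 1.27199881e+00,  3.14225999e-01, -4.80736661e-02,  1.21018834e+00,
       -1.85485626e-05,  1.57081014e+00]), 'qvel': array([-0.00152006,  0.00025932, -0.00046508, -0.00016795, -0.00020614,
        0.00122727]), 'joint_torque': array([ 8.63538917e-04, -5.39587677e+01,  3.39750552e+01,  1.93321594e-02,
       -8.50046331e-05, -5.82746310e-06]), 'tcp_pos': array([0.17645681, 0.57285469, 0.22283695]), 'eef_rot': array([-3.13990098e+00,  1.85719005e-05,  2.84278135e+00]), 'wrist_force': array([-0.02443898, -1.74746681,  0.00439012]), 'moment': array([-0.01296326,  0.01527838,  0.03036219]), 'opening': 0.08531013307763051}
scene green_carton_mid [(array([ 0.442, -0.116,  0.032]), 0.62)]
scene blue_carton_mid [(array([ 0.622, -0.13 ,  0.029]), 0.78)]
scene green_lane [(array([0.601, 0.301, 0.   ]), 0.57)]
scene blue_lane [(array([ 0.589,  0.088, -0.   ]), 0.63)]
top green_carton_mid [(array([ 0.447, -0.115,  0.033]), 0.65)]
top blue_carton_mid [(array([ 0.617, -0.132,  0.034]), 0.92)]
top green_lane [(array([0.602, 0.3  , 0.001]), 0.92)]
top blue_lane [(array([ 0.585,  0.089, -0.   ]), 0.6)]
```

View pics/top1.png

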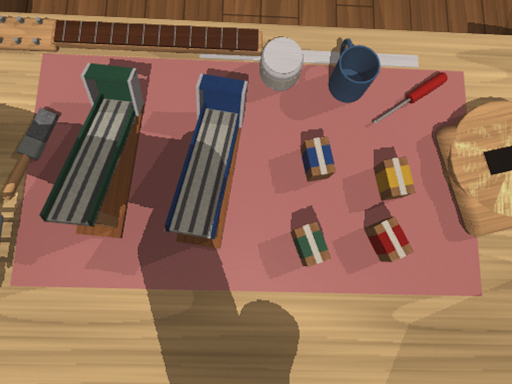

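View pics/scene1.png

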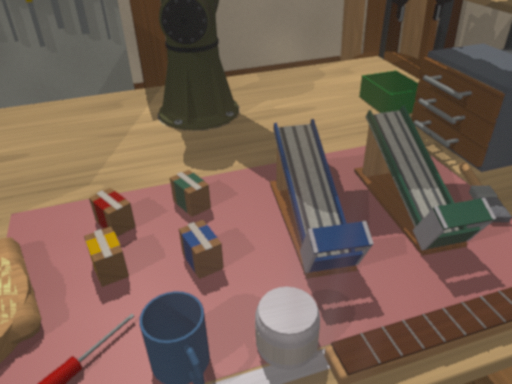

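Top view: the lanes are at left, with bridges at the far (+x) end and open ends near the robot. The green carton is at about px (311,244), blue at (318,157), yellow and red to their right. Next I'll fit poses from the depth.

```bash
python3 - <<'E'
from h import *
d=dict(np.load("top1.npz"));p=P("top",d)
for n,(x,y) in dict(green=(.446,-.115),blue=(.619,-.132)).items():
    m=(abs(p[...,0]-x)<.06)&(abs(p[...,1]-y)<.06)&(p[...,2]>.05)&(p[...,2]<.07)
    q=p[m]; r=cv2.minAreaRect((q[:,:2]*1000).astype(np.float32)); print(n,r,m.sum(),np.median(q[:,2]))
# lanes: fit plate plane z - 
for n,(x,y) in dict(greenl=(.602,.300),bluel=(.587,.089)).items():
    hsv=cv2.cvtColor(d["frame"],cv2.COLOR_RGB2HSV)
    m=(abs(p[...,0]-x)<.18)&(abs(p[...,1]-y)<.11)&(p[...,2]>.015)&(p[...,2]<.155)&(hsv[...,1]<70)&(hsv[...,2]>90)
    m=cv2.erode(m.astype(np.uint8),np.ones((2,2)))>0
    q=p[m]
    for _ in range(4):
        c=q.mean(0);A=np.c_[q[:,:2]-c[:2],np.ones(len(q))];k,*_=np.linalg.lstsq(A,q[:,2],rcond=None)
        e=q[:,2]-A@k;q=q[abs(e)<.008]
    yaw=np.degrees(np.arctan2(-k[1],-k[0]));sl=np.degrees(np.arctan(np.hypot(k[0],k[1])))
    r=cv2.minAreaRect((q[:,:2]*1000).astype(np.float32))
    z85=c[:2]+ (k[2]-.085)/np.hypot(k[0],k[1])*np.array([np.cos(np.radians(yaw)),np.sin(np.radians(yaw))])
    print(n,len(q),"yaw",yaw,"slope",sl,r,"origin",z85,q[:,2].min(),q[:,2].max())
E
```

```text
green ((445.29681396484375, -114.99192810058594), (75.43623352050781, 49.722938537597656), 21.733129501342773) 1024 0.06024674886227016
blue ((619.6951293945312, -130.4156494140625), (75.8060302734375, 49.51076889038086), 11.783777236938477) 930 0.06007159447581445
greenl 1191 yaw -3.0314371202927157 slope 24.76368272095814 ((570.2779541015625, 307.0059509277344), (52.38322448730469, 209.13246154785156), 85.90070343017578) origin [0.60152455 0.30233702] 0.05130958957741716 0.14892794188244507
bluel 1398 yaw -7.600239126505225 slope 24.77324055171209 ((573.6402587890625, 92.6178970336914), (72.21073913574219, 250.11773681640625), 85.4972915649414) origin [0.58805716 0.09155609] 0.04237300476009065 0.14923832204106713
```

```bash
cat >> h.py <<'E'
from scipy.spatial.transform import Rotation as Ro
def ypr(yaw,tilt=0,laneyaw=0):
    """tool down, tool x at yaw(deg); then tilted by tilt deg about lane y (+ : toolz leans to -lane x)"""
    R=Ro.from_euler("xyz",[np.pi,0,np.radians(yaw)])
    ax=np.array([-np.sin(np.radians(laneyaw)),np.cos(np.radians(laneyaw)),0])
    return Ro.from_rotvec(ax*np.radians(tilt))*R
def rows(wps,fing,st=.055,sa=9.5,start=None):
    """wps: list of (pos,Rot). prints rows"""
    s=get_state();p=s["tcp_pos"];R=Ro.from_euler("xyz",s["eef_rot"])
    if start: p,R=start
    out=[]
    for q,Q in wps:
        q=np.array(q)
        while True:
            dp=q-p;w=(R.inv()*Q).as_rotvec();n=max(np.linalg.norm(dp)/st,np.linalg.norm(np.degrees(w))/sa)
            if n<.05:break
            n=max(1,int(np.ceil(n-.02)))
            t=np.round(R.inv().apply(dp/n),3);a=np.round(w/n,3)
            out.append([*t.tolist(),*a.tolist(),fing]);p=p+R.apply(t);R=R*Ro.from_rotvec(a)
            if n==1:break
    for i in range(0,len(out),5):print(str(out[i:i+5]).replace(" ",""))
    return p,R
E
python3 - <<'E'
from h import *
d=dict(np.load("top1.npz"));p=P("top",d)
for n,(x,y,yaw) in dict(greenl=(.602,.301,-4),bluel=(.588,.090,-5.5)).items():
  c,s=np.cos(np.radians(yaw)),np.sin(np.radians(yaw))
  lx=(p[...,0]-x)*c+(p[...,1]-y)*s; ly=-(p[...,0]-x)*s+(p[...,1]-y)*c
  h=p[...,2]-(.085-np.tan(np.radians(25))*lx)
  for sgn in(1,-1):
    m=(abs(lx)<.12)&(abs(sgn*ly-.038)<.02)&(h>.0135)&(h<.021)
    X,Y=lx[m],ly[m]
    for _ in range(3):
        k=np.polyfit(X,Y,1);e=abs(Y-np.polyval(k,X));X,Y=X[e<.006],Y[e<.006]
    print(n,sgn,len(X),"dyaw",np.degrees(np.arctan(k[0])),"y0",k[1])
  m=(abs(ly)<.02)&(h>-.004)&(h<.004);print(" lx range",np.percentile(lx[m],[0,100]))
g=ypr(-158.3)
rows([((.30,.46,.25),ypr(175)),((.45,.25,.25),ypr(-172)),((.50,.05,.25),ypr(-163)),((.446,-.115,.16),g)],.085)
E
```

```text
greenl 1 475 dyaw -0.3876994587015846 y0 0.033940295117278876
greenl -1 444 dyaw -0.5198228668729943 y0 -0.04206808010025012
 lx range [-0.13804189  0.13816224]
bluel 1 425 dyaw -2.0701537238299634 y0 0.0366475655834858
bluel -1 365 dyaw -2.198038782220422 y0 -0.03923798237661486
 lx range [-0.13871474  0.138438  ]
[[-0.038,-0.018,-0.007,-0.0,-0.0,-0.053,0.085],[-0.037,-0.02,-0.006,-0.0,-0.0,-0.053,0.085],[-0.036,-0.022,-0.007,-0.0,-0.0,-0.053,0.085],[-0.034,-0.024,-0.006,-0.0,-0.0,-0.053,0.085],[-0.034,-0.039,-0.0,-0.0,-0.0,-0.045,0.085]]
[[-0.032,-0.041,-0.0,-0.0,-0.0,-0.045,0.085],[-0.03,-0.042,-0.0,-0.0,-0.0,-0.045,0.085],[-0.027,-0.043,-0.0,-0.0,-0.0,-0.046,0.085],[-0.026,-0.045,-0.0,-0.0,-0.0,-0.045,0.085],[-0.005,-0.051,-0.0,-0.0,-0.0,-0.039,0.085]]
[[-0.004,-0.051,-0.0,-0.0,-0.0,-0.04,0.085],[-0.001,-0.052,-0.0,0.0,-0.0,-0.039,0.085],[0.0,-0.051,-0.0,0.0,-0.0,-0.04,0.085],[0.025,-0.036,0.022,0.0,-0.0,-0.02,0.085],[0.026,-0.035,0.023,0.0,-0.0,-0.021,0.085]]
[[0.026,-0.034,0.022,0.0,-0.0,-0.02,0.085],[0.028,-0.034,0.023,0.0,-0.0,-0.021,0.085]]
```

Green lane: origin about (0.602, 0.297), yaw −4.5°. Blue lane: origin about (0.588, 0.089), yaw −7.6°. Now moving to above the green carton.

Call:
{"fn": "carry_out", "kwargs": {
  "series": [
    [-0.038,-0.018,-0.007,0,0,-0.053,0.085],
    [-0.037,-0.02,-0.006,0,0,-0.053,0.085],
    [-0.036,-0.022,-0.007,0,0,-0.053,0.085],
    [-0.034,-0.024,-0.006,0,0,-0.053,0.085],
    [-0.034,-0.039,0,0,0,-0.045,0.085]
  ]
}}

```text
clock: 1.12
tcp_pos: [0.3339, 0.4172, 0.2502]
eef_rot: [3.14, 0.001, 3.115]
wrist_force: [0.6, -0.2, -0.4]
opening: 0.0848
```

Call:
{"fn": "carry_out", "kwargs": {
  "series": [
    [-0.032,-0.041,0,0,0,-0.045,0.085],
    [-0.03,-0.042,0,0,0,-0.045,0.085],
    [-0.027,-0.043,0,0,0,-0.046,0.085],
    [-0.026,-0.045,0,0,0,-0.045,0.085],
    [-0.005,-0.051,0,0,0,-0.039,0.085]
  ]
}}

```text
clock: 1.75
tcp_pos: [0.4748, 0.195, 0.251]
eef_rot: [3.139, 0.005, -2.94]
wrist_force: [0.2, 0.2, -0.1]
opening: 0.085
```

Call:
{"fn": "carry_out", "kwargs": {
  "series": [
    [-0.004,-0.051,0,0,0,-0.04,0.085],
    [-0.001,-0.052,0,0,0,-0.039,0.085],
    [0,-0.051,0,0,0,-0.04,0.085],
    [0.025,-0.036,0.022,0,0,-0.02,0.085],
    [0.026,-0.035,0.023,0,0,-0.021,0.085]
  ]
}}

```text
clock: 2.38
tcp_pos: [0.4961, -0.0457, 0.2067]
eef_rot: [-3.14, 0.012, -2.775]
wrist_force: [0.3, -0.7, -0.4]
opening: 0.0848
```

Call:
{"fn": "carry_out", "kwargs": {
  "series": [
    [0.026,-0.034,0.022,0,0,-0.02,0.085],
    [0.028,-0.034,0.023,0,0,-0.021,0.085],
    [0,0,0,0,0,0,0.085]
  ]
}}

```text
clock: 2.75
tcp_pos: [0.4687, -0.1334, 0.1587]
eef_rot: [-3.14, 0.011, -2.737]
wrist_force: [-0.4, 1.0, 0.3]
opening: 0.0852
```

```bash
python3 - <<'E'
from h import *
d=get_image("wrist");save("w1",d["frame"])
print([(np.round(r["xyz"],4),r["conf"]) for r in landmark_of("green_carton_mid","wrist")])
d=get_image("top");print([(np.round(r["xyz"],4),r["conf"]) for r in landmark_of("green_carton_mid","top")])
g=ypr(-158.3)
e=rows([((.446,-.115,.13),g)],.085)
rows([((.446,-.115,.040),g)],.085,start=((.446,-.115,.13),g))
E
```

```text
[(array([ 0.443 , -0.1128,  0.0293]), 0.6)]
[(array([ 0.4489, -0.1129,  0.0298]), 0.76)]
[[0.018,0.025,0.031,-0.003,0.015,0.031,0.085]]
[[0.0,-0.0,0.045,0.0,0.0,0.0,0.085],[0.0,-0.0,0.045,0.0,0.0,0.0,0.085]]
```

View pics/w1.png

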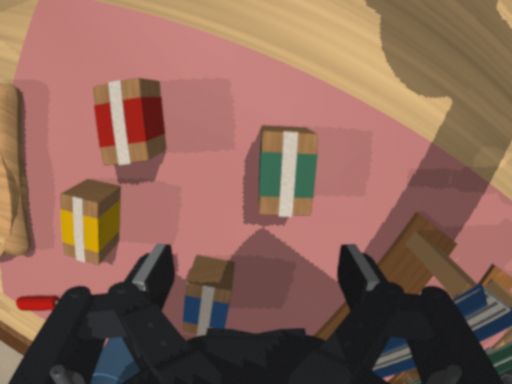

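The green carton is at px (288,172) with its long side vertical, square to the jaws, and matches the estimate. Descending to grasp.

Call:
{"fn": "carry_out", "kwargs": {
  "series": [
    [0.018,0.025,0.031,-0.003,0.015,0.031,0.085],
    [0,0,0,0,0,0,0.085]
  ]
}}

```text
clock: 3.2
tcp_pos: [0.4473, -0.113, 0.1306]
eef_rot: [-3.14, 0.002, -2.761]
wrist_force: [0.4, 0.0, -0.9]
opening: 0.085
```

```bash
python3 - <<'E'
from h import *
g=ypr(-158.3)
rows([((.446,-.115,.085),g),((.446,-.115,.040),g)],.085)
E
```

```text
[[0.002,-0.001,0.046,-0.002,0.002,0.002,0.085],[0.0,-0.0,0.045,0.0,0.0,0.0,0.085]]
```

Call:
{"fn": "carry_out", "kwargs": {
  "series": [
    [0.002,-0.001,0.046,-0.002,-0.002,0.002,0.085],
    [0,0,0.045,0,0,0,0.085],
    [0,0,0,0,0,0,0.04],
    [0,0,0,0,0,0,0.03],
    [0,0,0,0,0,0,0.03]
  ]
}}

```text
clock: 3.82
tcp_pos: [0.4575, -0.1136, 0.0462]
eef_rot: [-3.133, 0.018, -2.755]
wrist_force: [0.5, 0.0, -1.5]
opening: 0.046
```

Call:
{"fn": "carry_out", "kwargs": {
  "series": [
    [0,0,0,0,0,0,0.03],
    [0,0,0,0,0,0,0.03],
    [0,0,0,0,0,0,0.03]
  ]
}}

```text
clock: 4.2
tcp_pos: [0.4595, -0.1143, 0.0487]
eef_rot: [-3.13, 0.022, -2.755]
wrist_force: [0.5, 0.3, -1.6]
opening: 0.0458
```

```bash
cat >> h.py <<'E'
def lane_pose(lane,s,clear):
    """world carton pose on lane"""
    o,yaw=dict(green=((.6017,.297),-4.45),blue=((.588,.0887),-7.63))[lane]
    t=np.radians(25);n=np.array([np.sin(t),0,np.cos(t)])
    c=np.array([s*np.cos(t),0,.085-s*np.sin(t)])+n*(.03+clear)
    Y=Ro.from_euler("z",yaw,degrees=True)
    return Y.apply(c)+np.array([*o,0]), Y*Ro.from_euler("y",25,degrees=True)
def grasp(cp,cyaw,tp,tR):
    """carton->tool transform; y centred"""
    C=Ro.from_euler("z",cyaw,degrees=True)
    d=C.inv().apply(np.array(tp)-np.array(cp));print("tool in carton",d); d[1]=0
    return d,C.inv()*tR
def tool_for(lane,s,clear,G):
    c,C=lane_pose(lane,s,clear);return c+C.apply(G[0]),C*G[1]
E
python3 - <<'E'
from h import *
s=get_state();R=Ro.from_euler("xyz",s["eef_rot"])
G=grasp((.4453,-.115,.03),21.7,s["tcp_pos"],R);print((G[1]).as_euler("xyz",degrees=True))
np.savez("G.npz",d=G[0],q=G[1].as_quat())
a=tool_for("green",-.105,.08,G);b=tool_for("green",-.105,.003,G)
print(a[0],b[0],a[1].as_euler("xyz"))
rows([((.46,-.115,.25),R),((.50,.0,.29),R),a],.03)
E
```

```text
tool in carton [ 0.01347419 -0.00455505  0.01874274]
[-179.33641765    1.23387884 -179.54260339]
[0.57324451 0.29921451 0.24036103] [0.54080101 0.30173938 0.17057533] [-3.13369731 -0.41478235  3.07264623]
[[-0.001,-0.001,-0.05,0.0,0.0,0.0,0.03],[-0.001,-0.001,-0.05,0.0,0.0,0.0,0.03],[-0.001,-0.001,-0.051,0.0,0.0,0.0,0.03],[-0.002,-0.0,-0.05,0.0,0.0,0.0,0.03],[-0.027,0.03,-0.013,0.0,0.0,0.0,0.03]]
[[-0.027,0.03,-0.013,0.0,0.0,0.0,0.03],[-0.027,0.031,-0.013,0.0,0.0,0.0,0.03],[-0.03,0.042,0.008,-0.016,0.072,0.074,0.03],[-0.027,0.044,0.007,-0.015,0.072,0.074,0.03],[-0.025,0.045,0.006,-0.016,0.072,0.075,0.03]]
[[-0.021,0.047,0.005,-0.015,0.072,0.074,0.03],[-0.018,0.048,0.004,-0.016,0.073,0.075,0.03],[-0.015,0.05,0.004,-0.015,0.072,0.074,0.03]]
```

Call:
{"fn": "carry_out", "kwargs": {
  "series": [
    [0,0,-0.05,0,0,0,0.03],
    [0,0,-0.05,0,0,0,0.03],
    [0,0,-0.05,0,0,0,0.03],
    [0,0,-0.05,0,0,0,0.03],
    [-0.027,0.03,-0.013,0,0,0,0.03]
  ]
}}

```text
clock: 4.82
tcp_pos: [0.4656, -0.0766, 0.2669]
eef_rot: [-3.132, 0.018, -2.76]
wrist_force: [1.4, -0.0, -2.6]
opening: 0.046
```

Call:
{"fn": "carry_out", "kwargs": {
  "series": [
    [-0.027,0.03,-0.013,0,0,0,0.03],
    [-0.027,0.031,-0.013,0,0,0,0.03]
  ]
}}

```text
clock: 5.08
tcp_pos: [0.493, 0.0015, 0.2952]
eef_rot: [-3.131, 0.019, -2.762]
wrist_force: [0.7, 0.9, -2.4]
opening: 0.0456
```

```bash
python3 - <<'E'
from h import *
s=get_state();print(s["tcp_pos"],s["opening"],s["wrist_force"],s["joint_positions"])
d=get_image("wrist");save("w2",d["frame"])
z=np.load("G.npz");G=(z["d"],Ro.from_quat(z["q"]))
rows([tool_for("green",-.105,.08,G)],.03)
E
```

```text
[0.49303134 0.00151844 0.29516816] 0.04564948314781908 [ 0.66572883  0.85697853 -2.42691822] [ 0.00485576  0.07131759 -0.18255089  1.2952669  -0.00258673 -0.37438455]
[[-0.03,0.041,0.01,-0.015,0.072,0.074,0.03],[-0.028,0.042,0.008,-0.015,0.072,0.074,0.03],[-0.025,0.044,0.007,-0.014,0.073,0.074,0.03],[-0.022,0.046,0.006,-0.015,0.072,0.074,0.03],[-0.019,0.048,0.005,-0.014,0.073,0.074,0.03]]
[[-0.016,0.049,0.005,-0.015,0.072,0.073,0.03]]
```

View pics/w2.png

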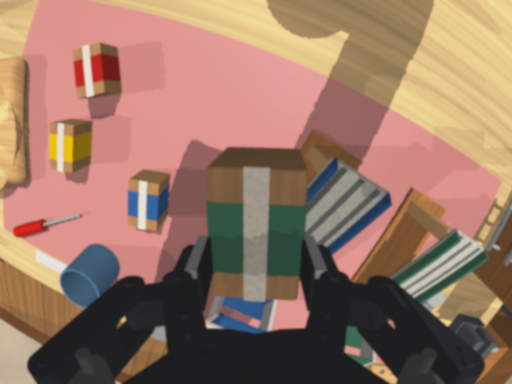

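The carton is held squarely between the pads (px 257,225), gripped off-centre along its length, as computed.

Call:
{"fn": "carry_out", "kwargs": {
  "series": [
    [-0.03,0.041,0.01,-0.015,0.072,0.074,0.03],
    [-0.028,0.042,0.008,-0.015,0.072,0.074,0.03],
    [-0.025,0.044,0.007,-0.014,0.073,0.074,0.03],
    [-0.022,0.046,0.006,-0.015,0.072,0.074,0.03],
    [-0.019,0.048,0.005,-0.014,0.073,0.074,0.03]
  ]
}}

```text
clock: 5.75
tcp_pos: [0.5642, 0.2543, 0.2518]
eef_rot: [3.139, -0.344, 3.135]
wrist_force: [1.9, -0.2, -1.8]
opening: 0.0454
```

Call:
{"fn": "carry_out", "kwargs": {
  "series": [
    [-0.016,0.049,0.005,-0.015,0.072,0.073,0.03],
    [0,0,0,0,0,0,0.03]
  ]
}}

```text
clock: 6.0
tcp_pos: [0.5787, 0.3072, 0.2321]
eef_rot: [-3.124, -0.427, 3.054]
wrist_force: [-0.7, 0.5, -2.1]
opening: 0.0459
```

```bash
python3 - <<'E'
from h import *
z=np.load("G.npz");G=(z["d"],Ro.from_quat(z["q"]))
s=get_state();print(s["tcp_pos"],s["joint_positions"])
d=get_image("scene");im=d["frame"];p=P("scene",d)
save("s2",cv2.resize(im[40:260,230:512],None,fx=2.5,fy=2.5))
e=tool_for("green",-.105,.02,G);rows([tool_for("green",-.105,.08,G),e],.03)
E
```

```text
[0.57872003 0.30717872 0.23209226] [0.39648005 0.82588988 0.71364706 1.84896564 0.17778321 0.4449349 ]
[[0.006,-0.007,-0.002,-0.001,-0.009,-0.017,0.03],[0.001,0.0,0.03,-0.0,0.0,0.0,0.03],[0.001,0.001,0.03,-0.0,0.0,0.0,0.03]]
```

View pics/s2.png

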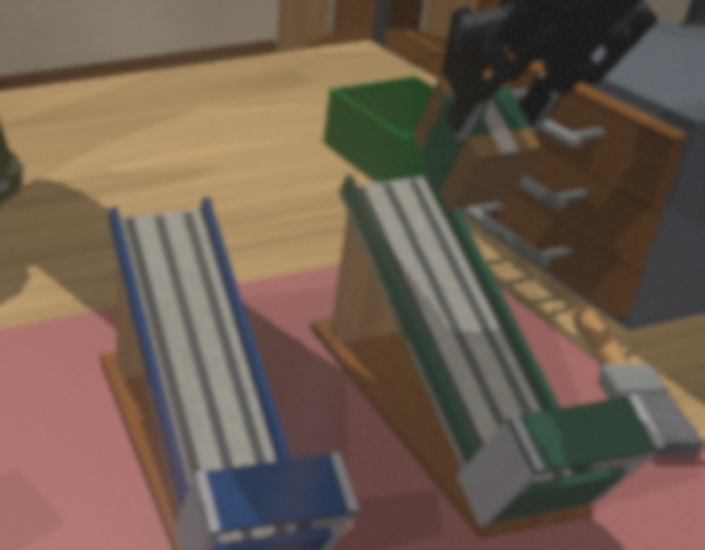

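The tilted carton is above the lane's upper end, level with the slope. Lowering it.

Call:
{"fn": "carry_out", "kwargs": {
  "series": [
    [0.006,-0.007,-0.002,-0.001,-0.009,-0.017,0.03],
    [0.001,0,0.03,0,0,0,0.03],
    [0.001,0.001,0.02,0,0,0,0.03],
    [0,0,0,0,0,0,0.03]
  ]
}}

```text
clock: 6.55
tcp_pos: [0.5515, 0.2966, 0.2005]
eef_rot: [-3.137, -0.404, 3.074]
wrist_force: [0.6, -0.2, -1.3]
opening: 0.0459
```

```bash
python3 - <<'E'
from h import *
z=np.load("G.npz");G=(z["d"],Ro.from_quat(z["q"]))
rows([tool_for("green",-.105,.02,G),tool_for("green",-.105,.002,G)],.03)
d=get_image("top");p=P("top",d)
c,s=np.cos(np.radians(-4.45)),np.sin(np.radians(-4.45))
r=landmark_of("green_carton_mid","top");print([(np.round(k["xyz"],3),k["conf"]) for k in r],"want",lane_pose("green",-.105,.02)[0])
save("t2",cv2.resize(d["frame"][60:260,20:220],None,fx=3,fy=3,interpolation=cv2.INTER_CUBIC))
E
```

```text
[[-0.002,0.004,0.015,0.003,0.011,0.001,0.03],[0.0,0.001,0.018,0.0,0.0,-0.0,0.03]]
[(array([0.537, 0.298, 0.19 ]), 0.98)] want [0.52789177 0.30274403 0.17469031]
```

View pics/t2.png

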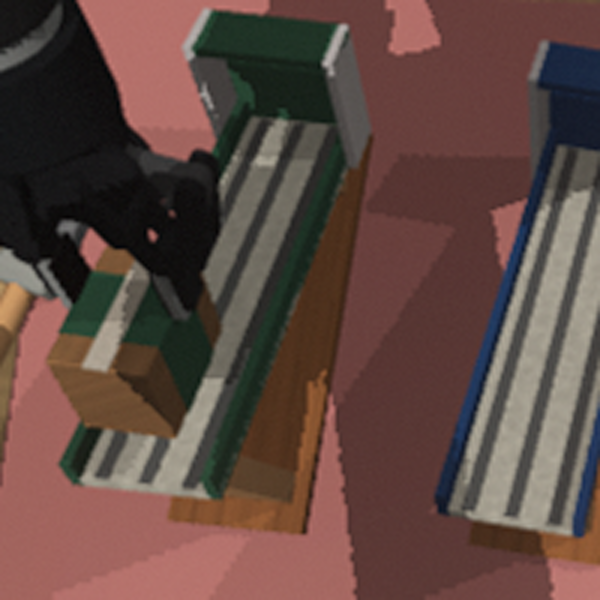

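The carton is aligned with the lane, and its apparent left offset is perspective. Network reading: (0.537, 0.298, 0.19), which fits about 35 mm of clearance.

Call:
{"fn": "carry_out", "kwargs": {
  "series": [
    [-0.002,0.004,0.015,0.003,0.011,0.001,0.03],
    [0,0.001,0.01,0,0,0,0.03]
  ]
}}

```text
clock: 6.9
tcp_pos: [0.5467, 0.3027, 0.1791]
eef_rot: [-3.137, -0.409, 3.073]
wrist_force: [-0.1, 0.1, -1.4]
opening: 0.0455
```

```bash
python3 - <<'E'
from h import *
z=np.load("G.npz");G=(z["d"],Ro.from_quat(z["q"]))
s=get_state();R=Ro.from_euler("xyz",s["eef_rot"])
for c in (.0,): 
  t=tool_for("green",-.105,c,G);print("err tool axes",R.inv().apply(t[0]-s["tcp_pos"]),np.degrees((R.inv()*t[1]).as_rotvec()),s["wrist_force"])
E
```

```text
err tool axes [ 0.00199929 -0.00132106  0.01309921] [ 0.20757833  0.34746445 -0.0096513 ] [-0.14870948  0.13772174 -1.41034685]
```

Call:
{"fn": "carry_out", "kwargs": {
  "series": [
    [0.002,-0.001,0.008,0.003,0.005,0,0.03],
    [0,0,0.003,0,0,0,0.03]
  ]
}}

```text
clock: 7.15
tcp_pos: [0.5394, 0.3021, 0.168]
eef_rot: [-3.133, -0.416, 3.073]
wrist_force: [-0.5, -0.1, -1.5]
opening: 0.0458
```

```bash
python3 - <<'E'
from h import *
z=np.load("G.npz");G=(z["d"],Ro.from_quat(z["q"]))
s=get_state();R=Ro.from_euler("xyz",s["eef_rot"])
for c in (.0,): 
  t=tool_for("green",-.105,c,G);print("err tool axes",R.inv().apply(t[0]-s["tcp_pos"]),np.degrees((R.inv()*t[1]).as_rotvec()),s["wrist_force"])
E
```

```text
err tool axes [-0.00021576 -0.00024109  0.00011446] [-0.03300706 -0.04735949 -0.00111223] [-0.5105362  -0.13558085 -1.46708743]
```

Call:
{"fn": "carry_out", "kwargs": {
  "series": [
    [0,0,0.001,0,0,0,0.075],
    [0,0,0,0,0,0,0.075],
    [0,0,0,0,0,0,0.075],
    [0,0,0,0,0,0,0.075],
    [0,0,0,0,0,0,0.075]
  ]
}}

```text
clock: 7.78
tcp_pos: [0.5393, 0.3024, 0.1681]
eef_rot: [-3.134, -0.415, 3.073]
wrist_force: [-0.1, -0.4, 0.5]
opening: 0.0752
```

```bash
python3 - <<'E'
from h import *
d=get_image("scene");save("s3",cv2.resize(d["frame"][80:270,260:512],None,fx=2.5,fy=2.5))
for c in("scene","top"):
  get_image(c) if c=="top" else 0
  print([(np.round(k["xyz"],3),k["conf"]) for k in landmark_of("green_carton_mid",c)])
print("seated",lane_pose("green",.112,0)[0])
s=get_state();R=Ro.from_euler("xyz",s["eef_rot"]);p=s["tcp_pos"]
b=ypr(-168.2)
rows([(p+R.apply([0,0,-.1]),R),((.57,.12,.27),ypr(180,0)),((.61,-.08,.22),b),((.6197,-.1304,.13),b)],.085)
E
```

```text
[(array([0.711, 0.292, 0.065]), 0.76)]
[(array([0.719, 0.291, 0.064]), 0.87)]
seated [0.7155408  0.28814049 0.06485599]
[[-0.0,0.0,-0.05,0.0,0.0,0.0,0.085],[-0.0,0.0,-0.05,0.0,0.0,-0.0,0.085],[0.0,-0.045,-0.002,0.002,-0.104,-0.017,0.085],[0.001,-0.045,-0.002,0.002,-0.104,-0.016,0.085],[0.001,-0.045,-0.003,0.001,-0.104,-0.017,0.085]]
[[0.002,-0.046,-0.003,0.002,-0.103,-0.016,0.085],[-0.01,-0.05,0.013,-0.0,-0.0,-0.052,0.085],[-0.007,-0.05,0.012,-0.0,-0.0,-0.051,0.085],[-0.005,-0.051,0.013,-0.0,-0.0,-0.052,0.085],[-0.002,-0.051,0.012,-0.0,-0.0,-0.051,0.085]]
[[0.0,-0.025,0.045,-0.0,-0.0,-0.0,0.085],[0.001,-0.026,0.045,-0.0,-0.0,-0.0,0.085]]
```

View pics/s3.png

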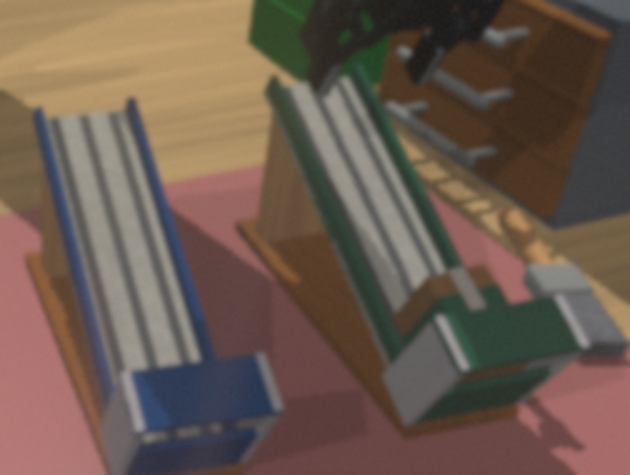

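The green carton is seated against the stop under the bridge (px 450,300), and the networks agree with the seated pose. On to blue.

Call:
{"fn": "carry_out", "kwargs": {
  "series": [
    [0,0,-0.05,0,0,0,0.085],
    [0,0,-0.05,0,0,0,0.085],
    [0,-0.045,-0.002,0.002,-0.104,-0.017,0.085],
    [0.001,-0.045,-0.002,0.002,-0.104,-0.016,0.085],
    [0.001,-0.045,-0.003,0.001,-0.104,-0.017,0.085]
  ]
}}

```text
clock: 8.6
tcp_pos: [0.5839, 0.1674, 0.2584]
eef_rot: [-3.139, -0.102, 3.13]
wrist_force: [0.5, -0.1, 0.0]
opening: 0.0853
```

Call:
{"fn": "carry_out", "kwargs": {
  "series": [
    [0.002,-0.046,-0.003,0.002,-0.103,-0.016,0.085],
    [-0.01,-0.05,0.01,0,0,-0.052,0.085],
    [-0.007,-0.05,0.01,0,0,-0.051,0.085],
    [-0.005,-0.051,0.01,0,0,-0.052,0.085],
    [-0.002,-0.051,0.01,0,0,-0.051,0.085]
  ]
}}

```text
clock: 9.22
tcp_pos: [0.6211, -0.0847, 0.226]
eef_rot: [-3.135, 0.01, -2.92]
wrist_force: [-0.5, 1.0, -0.2]
opening: 0.0847
```

```bash
python3 - <<'E'
from h import *
b=ypr(-168.2);print(get_state()["tcp_pos"],get_state()["eef_rot"])
rows([((.6197,-.1304,.14),b)],.085)
E
```

```text
[ 0.62111078 -0.08474968  0.22601994] [-3.13536685  0.01043196 -2.92016755]
[[0.006,-0.022,0.043,-0.003,0.005,0.008,0.085],[0.006,-0.022,0.043,-0.003,0.005,0.007,0.085]]
```

Call:
{"fn": "carry_out", "kwargs": {
  "series": [
    [0.006,-0.022,0.043,-0.003,0.005,0.008,0.085],
    [0.006,-0.022,0.043,-0.003,0.005,0.007,0.085],
    [0,0,0,0,0,0,0.085]
  ]
}}

```text
clock: 9.6
tcp_pos: [0.6196, -0.1361, 0.138]
eef_rot: [-3.141, 0.001, -2.941]
wrist_force: [-0.2, 0.4, 0.4]
opening: 0.085
```

```bash
python3 - <<'E'
from h import *
get_image("wrist");print([(np.round(r["xyz"],4),r["conf"]) for r in landmark_of("blue_carton_mid","wrist")])
b=ypr(-168.2);print(get_state()["tcp_pos"],get_state()["eef_rot"])
rows([((.6197,-.1304,.085),b),((.6197,-.1304,.048),b)],.085)
E
```

```text
[(array([ 0.619 , -0.1301,  0.0333]), 0.75)]
[ 0.62246745 -0.13498618  0.14199082] [-3.13916087  0.00702973 -2.9388226 ]
[[0.001,0.003,0.028,-0.001,0.004,-0.002,0.085],[0.001,0.002,0.029,-0.001,0.003,-0.001,0.085],[0.0,0.0,0.037,-0.0,0.0,-0.0,0.085]]
```

Call:
{"fn": "carry_out", "kwargs": {
  "series": [
    [0.003,0.004,0.03,-0.001,0.004,-0.002,0.085],
    [0.003,0.002,0.03,-0.001,0.003,-0.001,0.085],
    [0.003,0,0.038,0,0.003,0,0.085]
  ]
}}

```text
clock: 10.07
tcp_pos: [0.6221, -0.129, 0.053]
eef_rot: [-3.135, 0.014, -2.931]
wrist_force: [0.5, 0.1, -0.2]
opening: 0.0851
```

```bash
python3 - <<'E'
from h import *
b=ypr(-168.2);print(get_state()["tcp_pos"],get_state()["eef_rot"])
rows([((.6197,-.1304,.046),b)],.085)
E
```

```text
[ 0.62211851 -0.12904382  0.05297131] [-3.13489161  0.01443148 -2.93148712]
[[0.003,-0.001,0.007,-0.007,0.014,0.004,0.085]]
```

Call:
{"fn": "carry_out", "kwargs": {
  "series": [
    [0.004,-0.001,0.008,-0.007,0.014,0.004,0.03],
    [0.002,0,0.002,0,0.004,0,0.03],
    [0.002,0,0.002,0,0.004,0,0.03],
    [0,0,0,0,0,0,0.03],
    [0,0,0,0,0,0,0.03]
  ]
}}

```text
clock: 10.7
tcp_pos: [0.6182, -0.13, 0.0466]
eef_rot: [-3.14, -0.002, -2.933]
wrist_force: [-0.5, 0.6, -2.2]
opening: 0.0458
```

```bash
python3 - <<'E'
from h import *
s=get_state();R=Ro.from_euler("xyz",s["eef_rot"]);print(s["tcp_pos"],s["opening"],s["wrist_force"])
G=grasp((.6197,-.1304,.03),11.8,s["tcp_pos"],R);print((G[1]).as_euler("xyz",degrees=True))
np.savez("G.npz",d=G[0],q=G[1].as_quat())
p=s["tcp_pos"]
print(tool_for("blue",-.105,.0,G)[0])
rows([(p+[0,0,.15],R),(p+[-.03,.04,.23],R),tool_for("blue",-.105,.08,G)],.03)
E
```

```text
[ 0.61817247 -0.12999762  0.04663687] 0.045834151376129825 [-0.52136502  0.55883836 -2.22198205]
tool in carton [-0.00141297  0.00070625  0.01663687]
[-1.79930525e+02 -1.35577670e-01 -1.79826962e+02]
[0.51194607 0.09888829 0.17223942]
[[0.0,-0.0,-0.05,0.0,0.0,0.0,0.03],[0.0,-0.0,-0.05,0.0,0.0,0.0,0.03],[0.0,-0.0,-0.05,0.0,0.0,0.0,0.03],[0.011,0.023,-0.04,0.0,0.0,0.0,0.03],[0.011,0.022,-0.04,0.0,0.0,0.0,0.03]]
[[0.001,0.047,0.008,-0.019,0.108,0.083,0.03],[0.004,0.047,0.009,-0.019,0.108,0.083,0.03],[0.006,0.047,0.01,-0.019,0.108,0.083,0.03],[0.009,0.045,0.013,-0.019,0.108,0.084,0.03]]
```

Call:
{"fn": "carry_out", "kwargs": {
  "series": [
    [0,0,-0.05,0,0,0,0.03],
    [0,0,-0.05,0,0,0,0.03],
    [0,0,-0.05,0,0,0,0.03],
    [0.011,0.023,-0.04,0,0,0,0.03],
    [0.011,0.022,-0.04,0,0,0,0.03]
  ]
}}

```text
clock: 11.32
tcp_pos: [0.5842, -0.09, 0.2786]
eef_rot: [3.139, -0.012, -2.935]
wrist_force: [0.8, 0.3, -2.5]
opening: 0.0454
```

Call:
{"fn": "carry_out", "kwargs": {
  "series": [
    [0.001,0.047,0.008,-0.019,0.108,0.083,0.03],
    [0.004,0.047,0.009,-0.019,0.108,0.083,0.03],
    [0.006,0.047,0.01,-0.019,0.108,0.083,0.03],
    [0.009,0.045,0.01,-0.019,0.108,0.084,0.03],
    [0,0,0,0,0,0,0.03]
  ]
}}

```text
clock: 11.95
tcp_pos: [0.545, 0.0996, 0.2553]
eef_rot: [-3.137, -0.449, 2.995]
wrist_force: [0.3, -0.4, -2.2]
opening: 0.046
```

```bash
python3 - <<'E'
from h import *
z=np.load("G.npz");G=(z["d"],Ro.from_quat(z["q"]))
s=get_state();print(s["tcp_pos"],s["joint_positions"],s["opening"])
rows([tool_for("blue",-.105,.08,G),tool_for("blue",-.105,.025,G)],.03)
E
```

```text
[0.54495949 0.09963676 0.25526689] [0.11481116 0.62416728 0.39546408 1.77856443 0.10818947 0.23624266] 0.046001388742385366
[[-0.006,-0.005,0.009,0.003,-0.01,-0.015,0.03],[0.0,0.0,0.055,-0.0,-0.0,0.0,0.03]]
```

Call:
{"fn": "carry_out", "kwargs": {
  "series": [
    [-0.006,-0.005,0.009,0.003,-0.01,-0.015,0.03],
    [0,0,0.03,0,0,0,0.03],
    [0,0,0.02,0,0,0,0.03],
    [0,0,0,0,0,0,0.03]
  ]
}}

```text
clock: 12.45
tcp_pos: [0.5255, 0.0925, 0.198]
eef_rot: [3.141, -0.429, 3.013]
wrist_force: [0.1, -1.0, -1.0]
opening: 0.0454
```

```bash
python3 - <<'E'
from h import *
z=np.load("G.npz");G=(z["d"],Ro.from_quat(z["q"]))
s=get_state();print(s["tcp_pos"],s["opening"])
rows([tool_for("blue",-.105,.02,G),tool_for("blue",-.105,.0,G)],.03)
d=get_image("top");r=landmark_of("blue_carton_mid","top");print([(np.round(k["xyz"],3),k["conf"]) for k in r],"want at .02",lane_pose("blue",-.105,.02)[0])
save("t3",cv2.resize(d["frame"][60:260,120:320],None,fx=3,fy=3,interpolation=cv2.INTER_CUBIC))
E
```

```text
[0.52554476 0.09254963 0.19801244] 0.04540101616957946
[[0.002,0.005,0.009,-0.0,0.01,0.001,0.03],[0.0,-0.0,0.02,-0.001,-0.0,0.0,0.03]]
[] want at .02 [0.51462406 0.09852955 0.17469031]
```

View pics/t3.png

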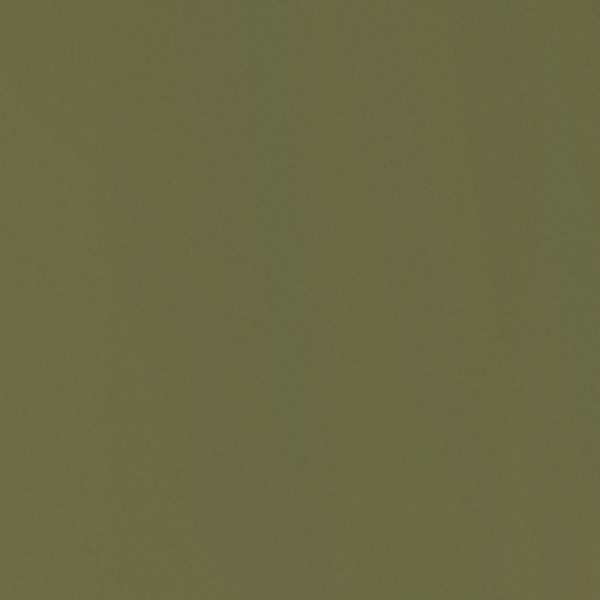

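The arm blocks the top camera, so this picture shows nothing useful. I'll lower and check with the scene camera.

Call:
{"fn": "carry_out", "kwargs": {
  "series": [
    [0.002,0.005,0.009,0,0.01,0.001,0.03],
    [0,0,0.01,0,0,0,0.03]
  ]
}}

```text
clock: 12.8
tcp_pos: [0.5194, 0.0991, 0.1841]
eef_rot: [3.14, -0.432, 3.012]
wrist_force: [0.4, -0.6, -2.7]
opening: 0.0458
```

```bash
python3 - <<'E'
from h import *
z=np.load("G.npz");G=(z["d"],Ro.from_quat(z["q"]))
s=get_state();R=Ro.from_euler("xyz",s["eef_rot"])
t=tool_for("blue",-.105,0,G);print("err tool axes",R.inv().apply(t[0]-s["tcp_pos"]),(R.inv()*t[1]).as_rotvec(),s["wrist_force"])
d=get_image("scene");r=landmark_of("blue_carton_mid","scene");print([(np.round(k["xyz"],3),k["conf"]) for k in r],"want at 0",lane_pose("blue",-.105,0)[0])
save("s4",cv2.resize(d["frame"][50:250,200:450],None,fx=3,fy=3,interpolation=cv2.INTER_CUBIC))
E
```

```text
err tool axes [ 0.00174395 -0.00116011  0.0138474 ] [0.00176314 0.00635129 0.00015546] [ 0.43027311 -0.6120761  -2.73779489]
[(array([0.518, 0.101, 0.166]), 0.61)] want at 0 [0.50624653 0.09965181 0.15656415]
```

View pics/s4.png

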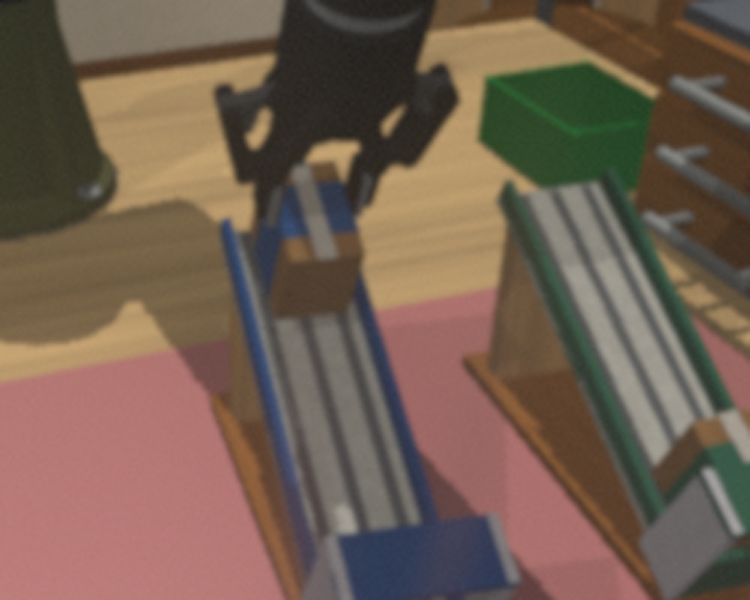

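The blue carton is over the channel, aligned and between the guides (px 315,240). I'll lower it the rest of the way.

Call:
{"fn": "carry_out", "kwargs": {
  "series": [
    [0.002,-0.001,0.008,0.002,0.006,0,0.03],
    [0,0,0.003,0,0,0,0.03]
  ]
}}

```text
clock: 13.15
tcp_pos: [0.5116, 0.0987, 0.1736]
eef_rot: [-3.141, -0.441, 3.012]
wrist_force: [-0.6, 0.2, -2.4]
opening: 0.0456
```

```bash
python3 - <<'E'
from h import *
z=np.load("G.npz");G=(z["d"],Ro.from_quat(z["q"]))
s=get_state();R=Ro.from_euler("xyz",s["eef_rot"])
t=tool_for("blue",-.105,0,G);print("err tool axes",R.inv().apply(t[0]-s["tcp_pos"]),(R.inv()*t[1]).as_rotvec(),s["wrist_force"])
E
```

```text
err tool axes [-0.00092435  0.00019687  0.00110552] [-0.00136907 -0.00218775  0.00027777] [-0.59413233  0.18383791 -2.37483622]
```

Call:
{"fn": "carry_out", "kwargs": {
  "series": [
    [-0.001,0,0.002,0,0,0,0.075],
    [0,0,0,0,0,0,0.075],
    [0,0,0,0,0,0,0.075],
    [0,0,0,0,0,0,0.075],
    [0,0,0,0,0,0,0.075]
  ]
}}

```text
clock: 13.78
tcp_pos: [0.512, 0.0989, 0.1722]
eef_rot: [-3.141, -0.44, 3.012]
wrist_force: [0.1, -0.6, 0.8]
opening: 0.0749
```

Call:
{"fn": "carry_out", "kwargs": {
  "series": [
    [0,0,-0.05,0,0,0,0.085],
    [0,0,-0.05,0,0,0,0.085],
    [0,0,0,0,0,0,0.085],
    [0,0,0,0,0,0,0.085]
  ]
}}

```text
clock: 14.28
tcp_pos: [0.5532, 0.0931, 0.2636]
eef_rot: [-3.14, -0.444, 3.012]
wrist_force: [-0.2, -0.2, -0.5]
opening: 0.0849
```

```bash
python3 - <<'E'
from h import *
for c in("scene","top"):
  d=get_image(c)
  if c=="scene": save("s5",cv2.resize(d["frame"][80:280,250:512],None,fx=3,fy=3,interpolation=cv2.INTER_CUBIC))
  for l in("green","blue"):print(c,l,[(np.round(k["xyz"],3),k["conf"]) for k in landmark_of(l+"_carton_mid",c)],"seated",lane_pose(l,.112,0)[0])
E
```

```text
scene green [(array([0.714, 0.291, 0.065]), 0.61)] seated [0.7155408  0.28814049 0.06485599]
scene blue [(array([0.702, 0.071, 0.062]), 0.61)] seated [0.70117404 0.07353904 0.06485599]
top green [] seated [0.7155408  0.28814049 0.06485599]
top blue [] seated [0.70117404 0.07353904 0.06485599]
```

View pics/s5.png

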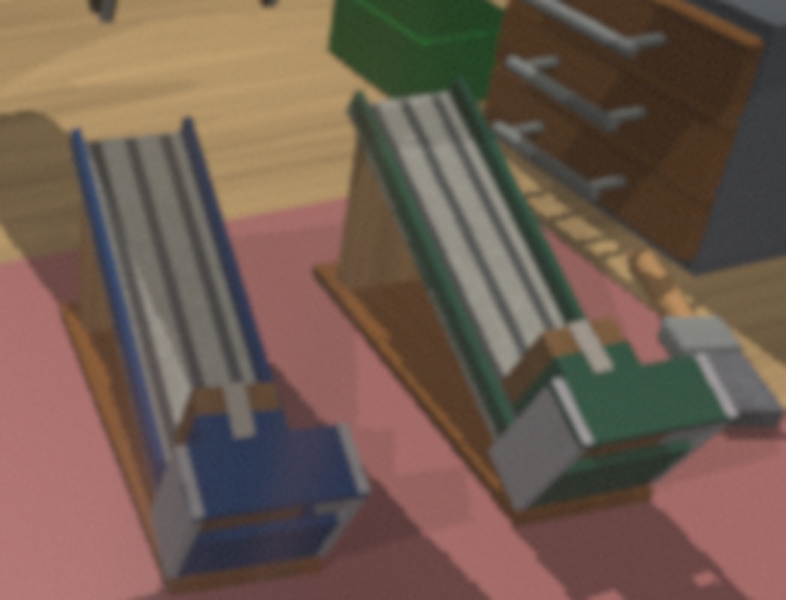

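Both cartons are seated under the bridges (blue px 235,420, green px 590,350), and the gripper is clear.

```bash
python3 -c "
from workcell import *
print(sign_off())"
```

```text
the job is handed in; nothing more can be done
None
```

Both cartons are in their lanes and the job is handed in, at about 14.4 s of the 72 s allowed. I put the green carton in first, then the blue. I gripped each across its width, tilted it 25° to match the slope, set it down at the raised open end and let go. Each then slid down to the end stop.

- **Final positions:** the last scene picture shows both cartons upright under the bridges. The network readings are within about 4 mm of the seated positions: green (0.714, 0.291, 0.065), blue (0.702, 0.071, 0.062). The gripper is open, about 100 mm back from the lanes and touching nothing. Wrist force readings stayed under 4 N throughout.
- **Grip on the green carton:** the arm drifted slightly, so I gripped it about 13 mm off-centre along its length. I allowed for this when placing it.
- **Check that failed:** the arm blocked the top camera during the blue placing, and the networks found neither carton in its last picture. The final check therefore rests on the scene camera alone; for green, the top camera had also agreed just after release.

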